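# Draw the filter slide to its click stop and hold it

## Robot

A 7-joint arm with a two-finger parallel gripper is mounted at the origin on the work surface. World frame = base frame: x ahead of the robot, y to its left, z up, the work surface at z = 0. Lengths are in m, angles in rad, forces in N, time in s.
With the tool pointing down it reaches from about 0.35 to 0.9 m from the base axis. Payload 8.1 kg.
Tool frame: the origin (TCP) lies on the centre line of the jaws, within the pads' length; the fingertips stand arm.tips_ahead ahead of it and the grasp point (between the pads) lies 8 mm behind it (arm.tips_ahead is the distance from the TCP to the fingertips, in m); z points along the fingers, y is the direction in which the jaws open and shut (so a half turn about z gives the same grasp; the last joint's range is limited). The gripper opens to 92 mm and grips with 3 to 60 N. Pads are 19 mm wide; open, the fingers measure 130 mm over their backs; the gripper's body (75 mm by 190 mm) begins 47 mm behind the grasp point.
Start: joints at [-1.309, 0.434, 0.025, 1.573, -0.012, 1.134, -0.075], TCP at [0.223, 0.584, 0.238] pointing down, gripper open.
Joint ranges: [-2.62, 2.62], [-0.44, 2.09], [-1.27, 1.32], [0.08, 2.57], [-1.32, 4.46], [0.12, 2], [-2.74, 2.74]. Speed limits (rad/s): [2.22, 2.22, 3.01, 3.01, 3.14, 3.14, 3.14].

## Interface

Orientations are given as a rotation vector (axis times angle).
In Python, from cell import arm gives the robot as it stands. The module is installed in compiled form; this text tells all that it offers.
- The arm moves only by the tool jog_arm, never from a script. Its argument "moves" is a list of rows, each an object with "twist": the turn, a rotation vector about the tool's x, y, z in units of 10 degrees (1.0 is 10 degrees), a list of three; "xyz": the shift along the tool's x, y, z in units of 60 mm (1.0 is 60 mm), a list of three; "grip": the closure, from -1 (fully open) to 1 (shut). A call has 1 to 5 rows; each row is the pose to reach, as a shift and turn from the pose commanded when the call began, along the tool's axes at that moment; what a row does not reach only later rows make up. A row lasts 1/8 s, in which the tool goes at most 62.5 mm and 10.7 degrees, less where a joint would pass 70% of its speed; a pose out of reach is approached as far as the arm can. A call with a gripper value outside its range is refused whole. The fingers move at their own pace and stop on an object; "force" is the grip in N (left out, the last holds). Time passes only in rows, so rows that repeat a pose let the fingers close. It gives the time, the measured TCP pose, the force and the opening at its end, in the units of the state.
- arm.observe(): the state, without advancing time (a new reading comes with each control period).
- arm.get_image(name): name is "scene" or "side" or "wrist"; returns the picture (420x560x3 uint8, blue, green, red); there is no depth.
- arm.camera_params(name): a dict with "mtx" (3x3 intrinsics, pixels), "k1" (the pictures are not rectified: a ray, as slopes to the right and down, at radius r is drawn at 1 + k1 r^2 times it, then the intrinsics apply), "T" (4x4, takes a point from camera to world coordinates); the wrist camera has in their place "T_tool_cam" (4x4, takes a point from camera to tool coordinates, whose origin is the TCP and whose axes are the flange's). Camera axes: x right, y down, z forward; pixel columns grow to the right and rows downward; lengths in m; the calibration is good to about 2 mm. A picture is of the moment at which its call begins: read the wrist's pose just before it. camera_params takes no time and is no camera call.
- arm.sign_off(): hands the job in, once; it reports no verdict.
The state is a dict: "clock": time; "joints": joint angles; "dq": joint speeds; "joint_efforts": joint torques, N m; "position": TCP position; "ee_rot": TCP orientation; "force": force on the tool from outside, world axes, zero at the start; "ft_torque": the same for the moment, N m; "width": opening from 0.0 (shut) to 1.0 (fully open).
Only numpy, scipy, OpenCV 4.12 (cv2) and the standard library are available. Lean on these libraries where they do the work, as an engineer would, in place of code of your own. Each camera call takes 0.05 s, during which the arm holds its last target. There are 200 camera calls.

## Task

Take the orange-handled draw pin out of its rest and put it down through the blue eyelet on the microscope's filter slide until its handle sits on or just above the eyelet. Then, with the pin alone (fingers off the slide itself), draw the slide along its rail towards the yellow click stop until its notch clicks onto the stop's ball, without running on past it, and finish still gripping the pin in the eyelet with the slide held at the notch. Leave everything else where it stands.

Things in the scene. Friction and masses are not known exactly. Their poses are not given: they have to be found in the camera images.
- filter_unit: Filter unit, fixed to the bench: white base plate 140 (x) by 310 (y) by 12 mm high with two aluminium guide rails and a dark end block at each end (28 mm high). Origin: centre of its underside, on the bench. The slide travels along its own +y.
- filter_slide: Black slide, 80 mm wide and 140 mm long, top 32 mm above the bench, carrying a blue and an amber filter disc and a bridge with the blue eyelet. Same axes as filter_unit; it moves only along +y, from its start (first 12 mm of its travel) to a stop at 100 mm of travel. Origin: on the bench straight below the eyelet. Dragging it takes about 3 to 5 N. It stays where it is left.
- eyelet (a point): Centre of the eyelet's mouth on its top face, 62 mm above the bench; axes as filter_slide. The eyelet is a blue plate 46 (x) by 34 (y) by 12 mm thick with a vertical through hole 13 mm across, mouth chamfered 2.5 mm; 18 mm of free room below the plate, above the slide's top.
- notch (a point): Middle of the notch, a 9 mm wide gap in the slide's steel edge strip on its +x side, 28 mm above the bench; axes as filter_slide. It lies level with the eyelet: 42 mm from the eyelet's axis along +x, 0 along y.
- click_stop: Yellow click-stop block 18 by 26 by 30 mm, fixed on the base plate on the slide's +x side, at a different place along the rail each time, 33 to 75 mm ahead (+y) of the notch at the start. Axes as filter_unit. Origin: on the base plate, 12 mm above the bench, 18 mm in +x from click_point.
- click_point (a point): Where the stop's sprung 12 mm steel ball bears on the slide's edge; axes as filter_unit, 28 mm above the bench. The slide is home when notch and click_point have the same y along the rail. Over the last 4 mm the ball pulls the slide in by itself, so the drag felt through the pin drops to nearly nothing; pushing it on out of the notch takes about 10 N.
- draw_pin: Draw pin, loose, 60 g: upright steel rod 10 mm across and 26 mm long with a tapered tip, below an orange square handle 18 by 18 mm and 44 mm tall with flat sides along its x and y. Origin: the middle of the rod's lower tip; z up along the pin. The handle spans 26 to 70 mm above the origin. It stands upright in pin_rest with the handle sitting on the rest's top.
- pin_tip (a point): The draw pin's lower tip (same point as the origin of draw_pin). The rod has 1.5 mm play all round in the eyelet.
- pin_rest: White pin rest, fixed block 60 by 60 by 36 mm high with one vertical hole 13 mm across and 32 mm deep in the middle of its top. Origin: centre of its underside.
- oil_bottle: Bystander, loose: small amber bottle, 28 mm across, 55 mm tall. Origin: centre of its underside.
- reagent_bottle: Bystander, loose: white bottle with blue cap, 60 mm across, 130 mm tall. Origin: centre of its underside.
- sample_jar: Bystander, loose: clear jar with red lid, 52 mm across, 50 mm tall. Origin: centre of its underside.
- slide_box: Bystander, loose: blue box 80 by 55 by 28 mm. Origin: centre of its underside.
- tube_rack: Bystander, loose: white rack 60 by 160 mm with capped tubes, 90 mm tall. Origin: centre of its underside.
- tape_roll: Bystander, loose: roll of paper labels lying flat, 68 mm across, 20 mm high. Origin: centre of its underside.
- stick_cup: Bystander, loose: clear cup with white sticks, 72 mm across, cup 85 mm, sticks 135 mm high. Origin: centre of its underside.
There are look-alikes about, which are no part of the job. Of the things that look like the draw_pin, the smallest one is meant.

How it is judged:
By the outcome, as a careful person would: the job done as asked, in the order asked, and still so for the second after the job is handed in, while the arm keeps its last pose, push and grip.
It also fails if it takes over 48 s, if anything falls off the work surface, if the arm or the gripper's body presses on something with over 40 N, if the wrist force passes 120 N, or if a joint passes its speed limit or range.

## Working session

There is one attempt and no reset: what is moved stays moved. The work goes in short steps, Python scripts to look and compute and a tool call to move; the robot and the scene stay as the last step left them, time stands still between calls to the robot, and variables do not carry over. Pictures are saved under pics/ and viewed, about 8 in all and at most 12, crops included, and the job is handed in when it is done.

Besides the shell and the picture viewer there is one more tool, called after ">>>" as a command line: name --argument value ..., lists and objects as JSON in quotes. jog_arm: Moves the arm, as the interface text tells. Its arguments: {"type":"object","properties":{"moves":{"type":"array","items":{"type":"object","properties":{"twist":{"type":"array","items":{"type":"number"}},"xyz":{"type":"array","items":{"type":"number"}},"grip":{"type":"number"}}}},"force":{"type":"number"}},"required":["moves"]}

```bash
mkdir -p pics; cat > h.py <<'E'
import numpy as np, cv2
from scipy.spatial.transform import Rotation as R
from cell import arm
def params(name,st=None):
    c=arm.camera_params(name)
    if 'T' in c: T=np.array(c['T'])
    else:
        st=st or arm.observe(); W=np.eye(4); W[:3,:3]=R.from_rotvec(st['ee_rot']).as_matrix(); W[:3,3]=st['position']
        T=W@np.array(c['T_tool_cam'])
    return np.array(c['mtx']),float(c['k1']),T
def ray(p,uv):
    K,k1,T=p; d=np.array([k1,0,0,0],float)
    s=cv2.undistortPoints(np.array([[uv]],float),K,np.array([k1,0,0,0.]))[0,0]
    v=T[:3,:3]@np.array([s[0],s[1],1]); return T[:3,3],v/np.linalg.norm(v)
def onz(p,uv,z):
    o,v=ray(p,uv); return o+v*(z-o[2])/v[2]
def proj(p,X):
    K,k1,T=p; Ti=np.linalg.inv(T)
    return cv2.projectPoints(np.atleast_2d(X).astype(float),cv2.Rodrigues(Ti[:3,:3])[0],Ti[:3,3],K,np.array([k1,0,0,0.]))[0][:,0]
def tri(obs):
    A=np.zeros((3,3));b=np.zeros(3)
    for p,uv in obs:
        o,v=ray(p,uv);M=np.eye(3)-np.outer(v,v);A+=M;b+=M@o
    return np.linalg.solve(A,b)
E
python3 - <<'E'
from h import *
s=arm.observe(); print(s, arm.tips_ahead)
for n in('scene','side','wrist'):
    cv2.imwrite(f'pics/{n}0.png',arm.get_image(n)); 
    p=params(n,s);print(n,p[0].tolist(),p[1],p[2].round(3).tolist())
a=[cv2.imread(f'pics/{n}0.png') for n in('scene','side')]
E
```

```text
{'clock': 0.0, 'joints': array([-1.30856652,  0.4352146 ,  0.02501809,  1.57413399, -0.01157785,
        1.13402109, -0.0750792 ]), 'dq': array([-0.00096486, -0.00143337,  0.00108125,  0.00038912,  0.0006263 ,
       -0.00112576, -0.00029018]), 'joint_efforts': array([ 5.98166334e-04, -6.67842293e+01,  9.85074006e-01, -3.14461255e+01,
       -6.05414459e-02,  4.29993134e-02,  1.91194786e-04]), 'position': array([0.22289345, 0.58334566, 0.23693645]), 'ee_rot': array([-5.70005071e-01, -3.08933540e+00,  2.55837954e-03]), 'force': array([ 0.14237229,  0.17357875, -0.04489225]), 'ft_torque': array([ 0.0349528 , -0.03812914, -0.00183295]), 'width': 1.0039484299573878} 0.011
scene [[465.5939745896699, 0.0, 277.70326618875083], [0.0, 465.5939745896699, 208.40372752910437], [0.0, 0.0, 1.0]] 0.013008487857839472 [[-0.868, 0.401, -0.294, 0.909], [0.497, 0.716, -0.491, 0.55], [0.014, -0.572, -0.82, 0.987], [0.0, 0.0, 0.0, 1.0]]
side [[481.2155828669157, 0.0, 284.76860044778414], [0.0, 481.2155828669157, 198.21347479801483], [0.0, 0.0, 1.0]] -0.13547046805813884 [[0.849, -0.32, 0.42, 0.025], [-0.528, -0.545, 0.652, -0.875], [0.02, -0.775, -0.631, 0.903], [0.0, 0.0, 0.0, 1.0]]
wrist [[334.64289657515053, 0.0, 275.7620000180038], [0.0, 334.64289657515053, 206.91688207742513], [0.0, 0.0, 1.0]] -0.050634944804964804 [[0.357, 0.898, 0.256, 0.155], [0.934, -0.342, -0.1, 0.609], [-0.002, 0.275, -0.961, 0.384], [0.0, 0.0, 0.0, 1.0]]
```

View pics/scene0.png

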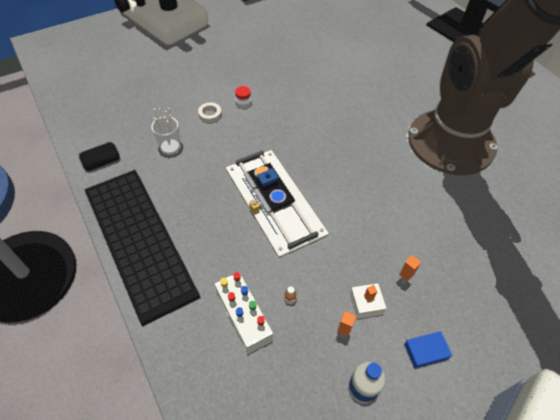

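View pics/side0.png

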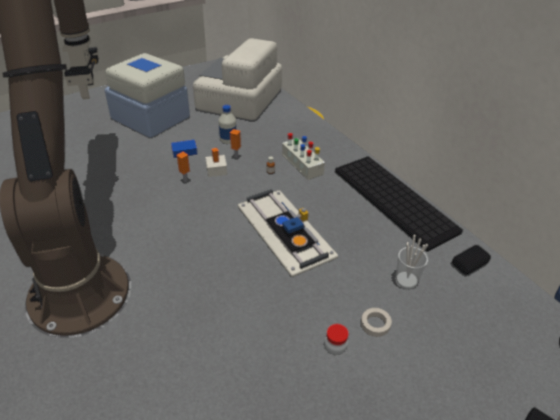

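The scene view shows the rest with its pin at (369,297) and two larger orange look-alikes at (410,268) and (346,324). The filter unit is centred at about (277,200), with the eyelet at (267,176) and the yellow stop at (255,206). In the side view the rest pin is at (215,157), the eyelet at (293,225) and the stop at (304,215). I'll enlarge these next.

```bash
python3 - <<'E'
import cv2,numpy as np
def crop(n,x,y,w,h,f):
    return cv2.resize(cv2.imread(f'pics/{n}0.png')[y:y+h,x:x+w],None,fx=f,fy=f,interpolation=cv2.INTER_CUBIC)
t=np.hstack([crop('scene',215,140,120,120,3.3333),crop('side',230,180,120,100,3.3333)[:400].copy() if 0 else crop('side',230,170,120,120,3.3333)])
b=np.hstack([crop('scene',330,250,100,50+0,4),crop('side',165,130,100,50,4)])
b=np.hstack([crop('scene',330,285,80,40,5),crop('side',190,140,80,40,5)])
cv2.imwrite('pics/crop1.png',np.vstack([t,b]))
E
```

```text
(no output)
```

View pics/crop1.png

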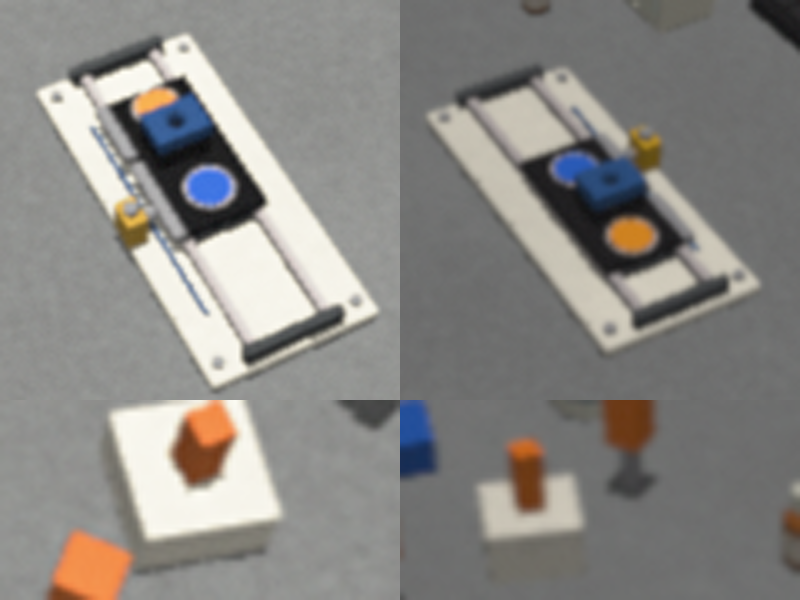

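```bash
cat > m.py <<'E'
from h import *
S=params('scene');D=params('side')
fs=lambda a,o,f:np.array(o)+(np.array(a,float)+.5)/f-.5
sc=lambda a:fs(a,(215,140),3.3333); sd=lambda a:fs(np.array(a)-[400,0],(230,170),3.3333)
rs=lambda a:fs(np.array(a)-[0,400],(330,285),5); rd=lambda a:fs(np.array(a)-[400,400],(190,140),5)
pc=lambda l,c,z:np.array([onz(c,q,z) for q in l])
# order: start/+x, start/-x, end/-x, end/+x
a=pc(sc([(38,93),(192,33),(379,312),(214,388)]),S,.012)
b=pc(sd([(761,287),(606,353),(427,117),(569,68)]),D,.012)
for q in(a,b):
    y=(q[2]+q[3]-q[0]-q[1]);x=q[0]+q[3]-q[1]-q[2]
    print('unit',q.mean(0).round(4),'len',np.linalg.norm(y)/2,np.linalg.norm(x)/2,'yaw y-axis',np.degrees(np.arctan2(y[1],y[0])),'x-axis',np.degrees(np.arctan2(x[1],x[0])))
e=[(S,sc((177,121))),(D,sd((612,180)))]
print('eyelet',tri(e).round(4),*[onz(c,q,.062).round(4) for c,q in e])
e=[(S,sc((130,210))),(D,sd((645,134)))]
print('stop',tri(e).round(4),*[onz(c,q,.042).round(4) for c,q in e])
a=pc(rs([(109,410),(245,400),(282,517),(147,541)]),S,.036);b=pc(rd([(477,483),(573,475),(584,527),(487,543)]),D,.036)
for q in(a,b): print('rest',q.mean(0).round(4),q.round(4).tolist())
e=[(S,rs((212,424))),(D,rd((526,447)))]
print('pin',tri(e).round(4),*[onz(c,q,.08).round(4) for c,q in e])
E
python3 m.py
```

```text
unit [ 0.5503 -0.063   0.012 ] len 0.30767970250185017 0.14000539822852187 yaw y-axis 87.57352081899933 x-axis -1.7395770352675353
unit [ 0.5496 -0.0681  0.012 ] len 0.3078792923214559 0.1402893801071514 yaw y-axis 87.48422576707004 x-axis -1.704833700782083
eyelet [ 0.5493 -0.1049  0.0596] [ 0.5495 -0.1027  0.062 ] [ 0.5485 -0.1075  0.062 ]
stop [ 0.6141 -0.0578  0.0441] [ 0.6139 -0.0595  0.042 ] [ 0.615  -0.0555  0.042 ]
rest [0.5126 0.2875 0.036 ] [[0.5304, 0.2466, 0.036], [0.4744, 0.2726, 0.036], [0.494, 0.3253, 0.036], [0.5516, 0.3054, 0.036]]
rest [0.5126 0.2879 0.036 ] [[0.4946, 0.3291, 0.036], [0.5515, 0.3061, 0.036], [0.5318, 0.2507, 0.036], [0.4726, 0.2657, 0.036]]
pin [0.5134 0.2878 0.0805] [0.5135 0.2875 0.08  ] [0.5134 0.2888 0.08  ]
```

```bash
cat >> h.py <<'E'
def go(X,yaw=None,st=None):
    "shift in tool units to world X; twist z units for tool y at angle yaw"
    st=st or arm.observe(); M=R.from_rotvec(st['ee_rot']).as_matrix()
    d=M.T@(np.array(X)-st['position'])/.06
    a=np.degrees(np.arctan2(M[1,1],M[0,1]));t=None if yaw is None else -((yaw-a+90)%180-90)/10
    print('xyz',d.round(3),'tool y ang',a.round(2),'twist z',t)
E
python3 - <<'E'
from h import *
S=params('scene');D=params('side')
for n,a,b in[('lookA top',(413,261),(183,155)),('lookB top',(348,317),(236,132)),('bottle cap',(375,370),(227,109)),('box',(429,347),(184,147)),('oil',(291,289),(271,161))]:
    print(n,tri([(S,a),(D,b)]).round(3))
go((.5133,.288,.20))
E
```

```text
lookA top [0.406 0.282 0.099]
lookB top [0.601 0.317 0.099]
bottle cap [0.625 0.431 0.122]
box [0.463 0.435 0.022]
oil [0.655 0.188 0.045]
xyz [-6.278 -2.873  0.623] tool y ang 69.09 twist z None
```

>>> jog_arm --moves '[{"xyz":[-0.9,-0.4,0],"twist":[0,0,0],"grip":-1},{"xyz":[-1.8,-0.8,0],"twist":[0,0,0],"grip":-1},{"xyz":[-2.7,-1.2,0],"twist":[0,0,0],"grip":-1},{"xyz":[-3.6,-1.6,0],"twist":[0,0,0],"grip":-1},{"xyz":[-4.5,-2.0,0],"twist":[0,0,0],"grip":-1}]'

```text
clock: 0.78
position: [0.4335, 0.3739, 0.2377]
ee_rot: [-0.57, -3.089, -0.0]
force: [0.2, -0.0, 0.4]
width: 1.001
```

>>> jog_arm --moves '[{"xyz":[-0.9,-0.45,0],"twist":[0,0,0],"grip":-1},{"xyz":[-1.78,-0.87,0],"twist":[0,0,0],"grip":-1},{"xyz":[-1.78,-0.87,0.2],"twist":[0,0,0],"grip":-1},{"xyz":[-1.78,-0.87,0.2],"twist":[0,0,0],"grip":-1},{"xyz":[-1.78,-0.87,0.2],"twist":[0,0,0],"grip":-1}]'

```text
clock: 1.4
position: [0.5125, 0.29, 0.2257]
ee_rot: [-0.566, -3.089, -0.0]
force: [-0.2, 0.8, 0.9]
width: 0.998
```

```bash
python3 - <<'E'
from h import *
s=arm.observe(); p=params('wrist',s); im=arm.get_image('wrist'); cv2.imwrite('pics/w1.png',im)
print(s['position'],s['ee_rot'],s['clock']); go((.5133,.288,.057),70,s)
print(proj(p,[[.5133,.288,.08],[.5133,.288,.036]]))
cv2.imwrite('pics/w1b.png',cv2.resize(im,None,fx=1.4,fy=1.4,interpolation=cv2.INTER_CUBIC))
E
```

```text
[0.51247839 0.29000606 0.22570962] [-5.66139798e-01 -3.08934902e+00 -4.04365450e-04] 1.4
xyz [-0.027 -0.027  2.812] tool y ang 69.23 twist z -0.07690747014475789
[[274.84569766 196.47008544]
 [274.95497121 186.04105142]]
```

View pics/w1b.png

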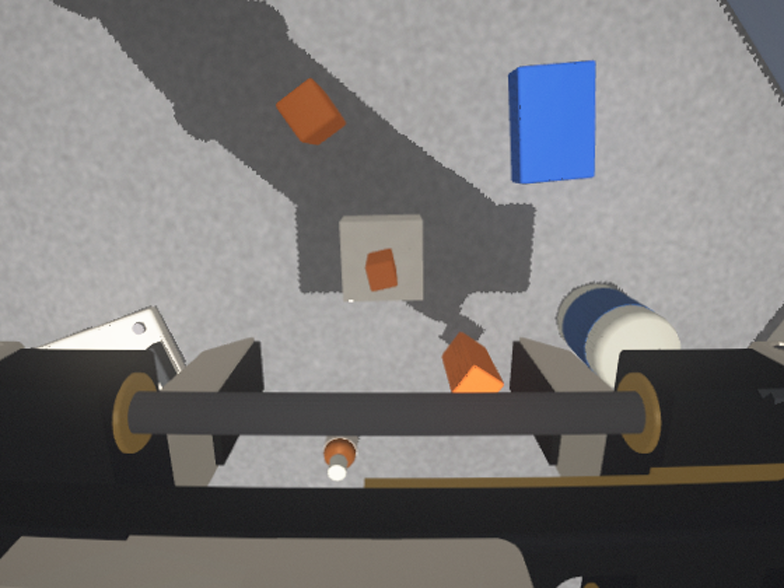

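The wrist view shows the pin's handle top at about (383,277) in the enlarged frame, matching the prediction to within about 1.5 px. Look-alikes are at (310,112) and (472,370). The handle is turned slightly relative to the rest, so I'll enlarge it.

```bash
python3 - <<'E'
import cv2
im=cv2.imread('pics/w1.png')[150:220,235:310]
cv2.imwrite('pics/w1c.png',cv2.resize(im,None,fx=8,fy=8,interpolation=cv2.INTER_CUBIC))
E
```

```text
(no output)
```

View pics/w1c.png

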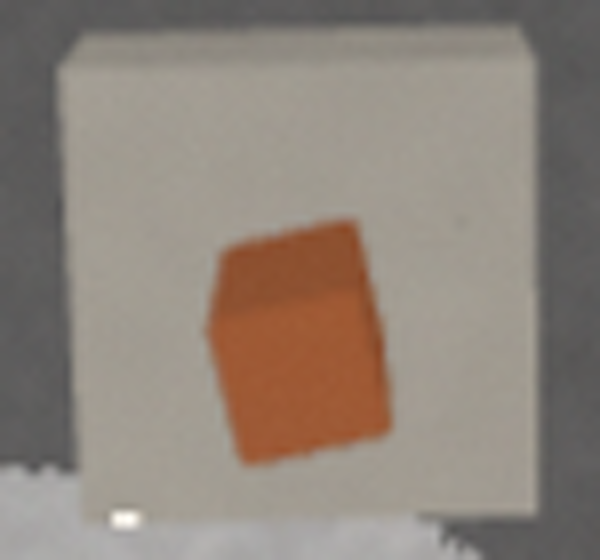

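```bash
python3 - <<'E'
from h import *
s=arm.observe(); p=params('wrist',s)
c=[(208,328),(365,285),(392,432),(242,466)]
q=np.array([onz(p,(235+(x+.5)/8-.5,150+(y+.5)/8-.5),.08) for x,y in c]); print(q.round(4),q.mean(0))
for i in range(4):
    e=q[(i+1)%4]-q[i];print(np.linalg.norm(e[:2]),np.degrees(np.arctan2(e[1],e[0])))
c=[(60,66),(535,62),(538,514),(84,520)]
q=np.array([onz(p,(235+(x+.5)/8-.5,150+(y+.5)/8-.5),.036) for x,y in c]); print('rest',q.mean(0))
for i in range(4):
    e=q[(i+1)%4]-q[i];print(np.linalg.norm(e[:2]),np.degrees(np.arctan2(e[1],e[0])))
go((.5133,.288,.057),82,s)
E
```

```text
[[0.5039 0.278  0.08  ]
 [0.5055 0.2963 0.08  ]
 [0.5226 0.2931 0.08  ]
 [0.5203 0.2758 0.08  ]] [0.51308572 0.28580054 0.08      ]
0.01830171529972654 84.89612373899344
0.017337968515621405 -10.341708952263742
0.017541804321648903 -97.4972937268861
0.016552721616182108 172.09967513950667
rest [0.51320016 0.28566547 0.036     ]
0.059806460928196095 69.73238144763856
0.05952711706318442 -19.176387037915195
0.059879492651240464 -109.95107315220702
0.05985655308308334 160.74856221368432
xyz [-0.024 -0.03   2.816] tool y ang 69.24 twist z -1.275697382152383
```

>>> jog_arm --moves '[{"xyz":[-0.03,-0.045,0.6],"twist":[0,0,-0.9],"grip":-1},{"xyz":[-0.03,-0.045,1.3],"twist":[0,0,-1.3],"grip":-1},{"xyz":[-0.03,-0.045,2.0],"twist":[0,0,-1.3],"grip":-1},{"xyz":[-0.03,-0.045,2.6],"twist":[0,0,-1.3],"grip":-1},{"xyz":[-0.03,-0.045,2.81],"twist":[0,0,-1.3],"grip":-1}]'

```text
clock: 2.08
position: [0.5127, 0.2859, 0.0556]
ee_rot: [-0.214, -3.132, 0.002]
force: [1.1, -0.0, -0.5]
width: 0.999
```

>>> jog_arm --moves '[{"xyz":[0,0,0],"twist":[0,0,0],"grip":-1},{"xyz":[0,0,0],"twist":[0,0,0],"grip":-1}]'

```text
clock: 2.33
position: [0.5151, 0.2862, 0.0587]
ee_rot: [0.216, 3.132, 0.002]
force: [-0.4, 0.3, 0.3]
width: 0.997
```

```bash
python3 - <<'E'
from h import *
s=arm.observe(); go((.5132,.287,.057),82.3,s); print(s['position'],s['force'])
E
```

```text
xyz [0.034 0.008 0.028] tool y ang 82.11 twist z -0.018619263996539813
[0.51513194 0.28623598 0.05869894] [-0.39239477  0.29857357  0.33888995]
```

>>> jog_arm --moves '[{"xyz":[0,0,0],"twist":[0,0,0],"grip":-1},{"xyz":[0,0,0],"twist":[0,0,0],"grip":-1}]'

```text
clock: 2.58
position: [0.5147, 0.2856, 0.058]
ee_rot: [0.217, 3.133, 0.001]
force: [0.0, 0.1, -0.0]
width: 0.997
```

>>> jog_arm --moves '[{"xyz":[0,0,0],"twist":[0,0,0],"grip":-1}]'

```text
clock: 2.7
position: [0.5144, 0.2855, 0.0575]
ee_rot: [0.217, 3.134, 0.001]
force: [0.3, -0.4, -0.2]
width: 1.002
```

>>> jog_arm --moves '[{"xyz":[0.02,0,0],"twist":[0,0,0],"grip":-1},{"xyz":[0.02,0.01,0],"twist":[0,0,0],"grip":0.3},{"xyz":[0.02,0.01,0],"twist":[0,0,0],"grip":1},{"xyz":[0.02,0.01,0],"twist":[0,0,0],"grip":1},{"xyz":[0.02,0.01,0],"twist":[0,0,0],"grip":1}]' --force 25

```text
clock: 3.32
position: [0.5132, 0.2861, 0.0571]
ee_rot: [-0.217, -3.134, -0.0]
force: [-0.4, 0.4, -0.3]
width: 0.617
```

>>> jog_arm --moves '[{"xyz":[0,0,0],"twist":[0,0,0],"grip":1},{"xyz":[0,0,0],"twist":[0,0,0],"grip":1},{"xyz":[0,0,0],"twist":[0,0,0],"grip":1}]'

```text
clock: 3.7
position: [0.5132, 0.2862, 0.0571]
ee_rot: [0.217, 3.134, 0.0]
force: [-0.1, 0.6, -0.3]
width: 0.287
```

>>> jog_arm --moves '[{"xyz":[0,0,0],"twist":[0,0,0],"grip":1},{"xyz":[0,0,0],"twist":[0,0,0],"grip":1},{"xyz":[0,0,0],"twist":[0,0,0],"grip":1},{"xyz":[0,0,0],"twist":[0,0,0],"grip":1}]'

```text
clock: 4.2
position: [0.5132, 0.2862, 0.0571]
ee_rot: [0.217, 3.134, 0.0]
force: [0.4, 0.4, 0.2]
width: 0.195
```

>>> jog_arm --moves '[{"xyz":[0,0,-0.3],"twist":[0,0,0],"grip":1},{"xyz":[0,0,-0.6],"twist":[0,0,0],"grip":1},{"xyz":[0,0,-1.2],"twist":[0,0,0],"grip":1},{"xyz":[0,0,-1.8],"twist":[0,0,0],"grip":1},{"xyz":[0,0,-1.8],"twist":[0,0,0],"grip":1}]'

```text
clock: 4.82
position: [0.515, 0.2871, 0.1695]
ee_rot: [0.216, 3.129, 0.007]
force: [0.7, -0.3, -0.2]
width: 0.193
```

```bash
python3 - <<'E'
from h import *
s=arm.observe(); print(s['position'],s['width'],s['force']);go((.5490,-.085,.165),87.7,s)
for n in('scene','side'): cv2.imwrite(f'pics/{n}1.png',arm.get_image(n))
E
```

```text
[0.51495784 0.28714181 0.16949666] 0.1931193436311431 [ 0.70826176 -0.30902889 -0.15454044]
xyz [-1.416 -6.065  0.054] tool y ang 82.09 twist z -0.5614206204895893
```

>>> jog_arm --moves '[{"xyz":[-0.2,-0.9,0],"twist":[0,0,-0.3],"grip":1},{"xyz":[-0.45,-1.8,0],"twist":[0,0,-0.56],"grip":1},{"xyz":[-0.7,-2.7,0],"twist":[0,0,-0.56],"grip":1},{"xyz":[-0.95,-3.6,0],"twist":[0,0,-0.56],"grip":1},{"xyz":[-1.2,-4.5,0],"twist":[0,0,-0.56],"grip":1}]'

```text
clock: 5.55
position: [0.5466, 0.007, 0.1643]
ee_rot: [-0.063, -3.139, 0.0]
force: [0.9, 0.0, -0.6]
width: 0.194
```

>>> jog_arm --moves '[{"xyz":[-0.1,-0.6,0.05],"twist":[0,0,0],"grip":1},{"xyz":[-0.11,-0.85,0.05],"twist":[0,0,0],"grip":1},{"xyz":[-0.11,-0.85,0.05],"twist":[0,0,0],"grip":1},{"xyz":[-0.11,-0.85,0.05],"twist":[0,0,0],"grip":1},{"xyz":[-0.11,-0.85,0.05],"twist":[0,0,0],"grip":1}]'

```text
clock: 6.18
position: [0.5519, -0.0405, 0.1621]
ee_rot: [-0.059, -3.141, -0.001]
force: [-0.8, 0.9, -0.5]
width: 0.195
```

```bash
python3 - <<'E'
from h import *
s=arm.observe(); p=params('wrist',s); im=arm.get_image('wrist'); cv2.imwrite('pics/w2.png',im)
print(s['position'],s['ee_rot'],s['width'],s['clock'])
print(proj(p,[[.549,-.105,.062],[.614,-.0575,.042]]))
cv2.imwrite('pics/w2b.png',cv2.resize(im,None,fx=1.42,fy=1.42,interpolation=cv2.INTER_CUBIC))
E
```

```text
[ 0.55187891 -0.04052191  0.16210293] [-5.90122632e-02 -3.14091608e+00 -1.06678916e-03] 0.19529673349247026 6.175
[[193.76233273 208.79763231]
 [260.49049957 271.28449431]]
```

View pics/w2b.png

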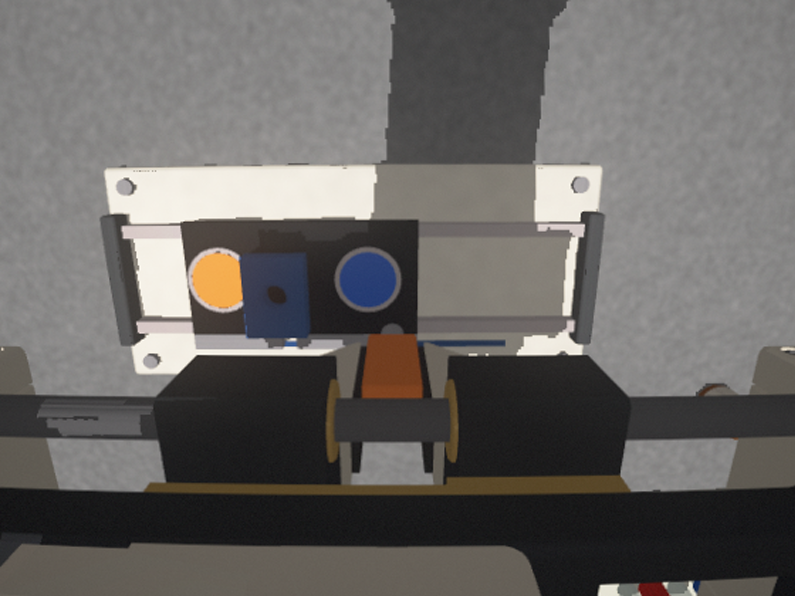

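The wrist view shows the pin held, with its handle at (392,360) and rod tip at about (392,330). The eyelet hole is at about (277,295), i.e. raw (195,208), against a predicted (194,209). I'll enlarge it to refine that.

```bash
python3 - <<'E'
from h import *
p=params('wrist'); print(proj(p,arm.observe()['position']+np.array([[0,0,-.047]])))
im=cv2.imread('pics/w2.png')
a=cv2.resize(im[170:245,160:230],None,fx=7,fy=7,interpolation=cv2.INTER_CUBIC)
b=cv2.resize(im[220:257,250:300],None,fx=5,fy=5,interpolation=cv2.INTER_CUBIC)
a=cv2.convertScaleAbs(a,alpha=1.8,beta=10)
c=np.zeros((525,760,3),np.uint8); c[:,:490]=a; c[:185,505:755]=b
cv2.imwrite('pics/w2c.png',c)
E
```

```text
[[277.72940289 233.59216131]]
```

View pics/w2c.png

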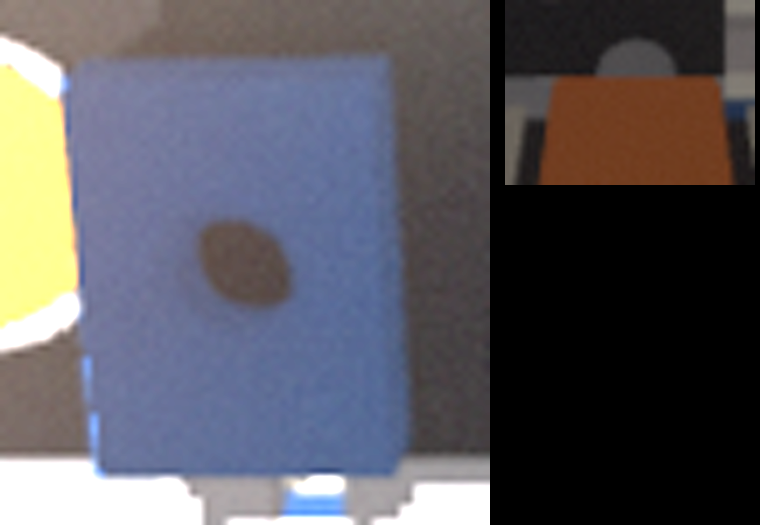

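```bash
python3 - <<'E'
from h import *
s={'position':np.array([0.55187891,-0.04052191,0.16210293]),'ee_rot':np.array([-5.90122632e-02,-3.14091608,-1.06678916e-03])}
p=params('wrist',s); print('cam',p[2][:3,3])
z7=lambda P:((P-[160,170]+.5)*7-.5).round(0).tolist()
t=np.radians(-2.4);M=np.array([[np.cos(t),-np.sin(t)],[np.sin(t),np.cos(t)]])
def f(c,l,z): return np.array([[*(np.array(c)+M@q),z] for q in l])
cor=np.array([(-.023,-.017),(-.023,.017),(.023,.017),(.023,-.017)])
c=(.549,-.105)
print('top',z7(proj(p,f(c,cor,.062))));print('bot',z7(proj(p,f(c,cor,.050))))
th=np.linspace(0,2*np.pi,60);
for r,z in((.009,.062),(.0065,.0595),(.0065,.05)):
    q=np.array(z7(proj(p,f(c,np.c_[r*np.cos(th),r*np.sin(th)],z))));print(z,q.min(0),q.max(0))
# pin rod outline in 5x crop
zz=lambda P:((P-[250,220]+.5)*5-.5+[505,0]).round(0)
W=R.from_rotvec(s['ee_rot']).as_matrix()
for h,r in((.047,.0025),(.044,.005),(.021,.005)):
    q=zz(proj(p,np.array([s['position']+W@[r*np.cos(a),r*np.sin(a),h] for a in th])));print('rod',h,q.min(0),q.max(0))
h=zz(proj(p,np.array([s['position']+W@[a,b,-.023] for a in(-.009,.009) for b in(-.009,.009)])));print('handle top',h.tolist())
h=zz(proj(p,np.array([s['position']+W@[a,b,.021] for a in(-.009,.009) for b in(-.009,.009)])));print('handle bot',h.tolist())
E
```

```text
cam [ 0.47924742 -0.03905573  0.30940192]
top [[70.0, 69.0], [383.0, 70.0], [402.0, 471.0], [103.0, 469.0]]
bot [[102.0, 48.0], [402.0, 49.0], [419.0, 434.0], [133.0, 432.0]]
0.062 [158. 196.] [321. 352.]
0.0595 [187. 212.] [303. 324.]
0.05 [208. 191.] [320. 299.]
rod 0.047 [626.  51.] [666.  89.]
rod 0.044 [605.  40.] [687. 117.]
rod 0.021 [601. 111.] [693. 196.]
handle top [[544.0, 457.0], [755.0, 457.0], [541.0, 266.0], [760.0, 266.0]]
handle bot [[565.0, 229.0], [728.0, 229.0], [563.0, 76.0], [731.0, 76.0]]
```

```bash
python3 - <<'E'
from h import *
go((.5498,-.105,.122))
E
```

```text
xyz [-0.006 -1.07   0.668] tool y ang 87.83 twist z None
```

>>> jog_arm --moves '[{"xyz":[0,-0.6,0],"twist":[0,0,0],"grip":1},{"xyz":[0,-1.07,0.2],"twist":[0,0,0],"grip":1},{"xyz":[0,-1.07,0.5],"twist":[0,0,0],"grip":1},{"xyz":[0,-1.07,0.66],"twist":[0,0,0],"grip":1},{"xyz":[0,-1.07,0.66],"twist":[0,0,0],"grip":1}]'

```text
clock: 6.85
position: [0.549, -0.1055, 0.122]
ee_rot: [-0.061, -3.14, -0.001]
force: [-0.3, -0.4, -1.5]
width: 0.194
```

>>> jog_arm --moves '[{"xyz":[0,0,0],"twist":[0,0,0],"grip":1},{"xyz":[0,0,0],"twist":[0,0,0],"grip":1},{"xyz":[0,0,0],"twist":[0,0,0],"grip":1},{"xyz":[0,0,0],"twist":[0,0,0],"grip":1}]'

```text
clock: 7.35
position: [0.5494, -0.1065, 0.1227]
ee_rot: [0.063, 3.141, 0.0]
force: [0.4, -0.3, -2.0]
width: 0.195
```

```bash
python3 - <<'E'
from h import *
s=arm.observe(); print(s['position'],s['ee_rot'],s['force']); go((.5498,-.105,.122),None,s)
ims=[]
for n,(x,y) in(('scene',(230,130)),('side',(255,175))):
    im=arm.get_image(n); cv2.imwrite(f'pics/{n}2.png',im); 
    print(n,proj(params(n),s['position']-[[0,0,.047]]),proj(params(n),[[.5498,-.105,.062]]))
    ims.append(cv2.resize(im[y:y+75,x:x+80],None,fx=5,fy=5,interpolation=cv2.INTER_CUBIC))
cv2.imwrite('pics/c2.png',np.hstack(ims))
E
```

```text
[ 0.54938809 -0.10650552  0.12272433] [6.30831523e-02 3.14063032e+00 5.68563626e-05] [ 0.35064993 -0.31350541 -1.97316285]
xyz [-0.006  0.025  0.012] tool y ang 87.7 twist z None
scene [[267.04193447 171.49768097]] [[267.21517008 175.39151525]]
side [[293.496472   219.37401608]] [[293.1500531  222.92433395]]
```

View pics/c2.png

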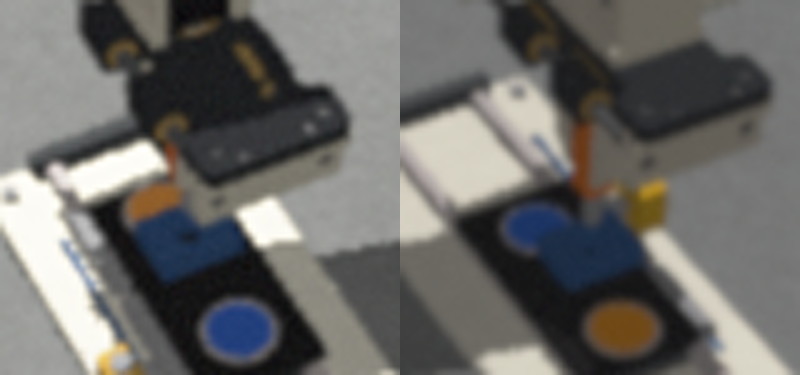

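The scene and side crops show the rod standing over the hole, at zoom (592,215) in the side half. I'll correct by 1.5 mm and lower it gently.

>>> jog_arm --moves '[{"xyz":[0,0.025,0.0],"twist":[0,0,0],"grip":1},{"xyz":[0,0.025,0.1],"twist":[0,0,0],"grip":1},{"xyz":[0,0.025,0.2],"twist":[0,0,0],"grip":1},{"xyz":[0,0.025,0.25],"twist":[0,0,0],"grip":1}]'

```text
clock: 7.95
position: [0.549, -0.1051, 0.1068]
ee_rot: [-0.063, -3.14, -0.0]
force: [0.5, 0.7, -1.0]
width: 0.191
```

>>> jog_arm --moves '[{"xyz":[0,0,0.04],"twist":[0,0,0],"grip":1},{"xyz":[0,0,0.08],"twist":[0,0,0],"grip":1},{"xyz":[0,0,0.08],"twist":[0,0,0],"grip":1}]'

```text
clock: 8.32
position: [0.5493, -0.1051, 0.1026]
ee_rot: [-0.063, -3.141, -0.0]
force: [0.1, 0.7, -0.9]
width: 0.195
```

>>> jog_arm --moves '[{"xyz":[0,0,0.07],"twist":[0,0,0],"grip":1},{"xyz":[0,0,0.14],"twist":[0,0,0],"grip":1},{"xyz":[0,0,0.2],"twist":[0,0,0],"grip":1},{"xyz":[0,0,0.2],"twist":[0,0,0],"grip":1}]'

```text
clock: 8.82
position: [0.5491, -0.105, 0.0903]
ee_rot: [-0.063, -3.14, -0.0]
force: [-0.3, 0.2, -0.8]
width: 0.191
```

>>> jog_arm --moves '[{"xyz":[0,0,0.04],"twist":[0,0,0],"grip":1},{"xyz":[0,0,0.08],"twist":[0,0,0],"grip":1},{"xyz":[0,0,0.08],"twist":[0,0,0],"grip":1},{"xyz":[0,0,0.08],"twist":[0,0,0],"grip":1}]'

```text
clock: 9.32
position: [0.5494, -0.1051, 0.086]
ee_rot: [0.063, 3.141, 0.0]
force: [0.7, -0.2, -1.0]
width: 0.194
```

>>> jog_arm --moves '[{"xyz":[0,0,0.03],"twist":[0,0,0],"grip":1},{"xyz":[0,0,0.03],"twist":[0,0,0],"grip":1},{"xyz":[0,0.1,0.03],"twist":[0,0,0],"grip":1},{"xyz":[0,0.2,0.03],"twist":[0,0,0],"grip":1}]'

```text
clock: 9.82
position: [0.5499, -0.0943, 0.0842]
ee_rot: [0.065, 3.14, -0.003]
force: [-0.2, -5.8, -2.7]
width: 0.193
```

>>> jog_arm --moves '[{"xyz":[0,0.1,0],"twist":[0,0,0],"grip":1},{"xyz":[0,0.2,0],"twist":[0,0,0],"grip":1}]'

```text
clock: 10.07
position: [0.5503, -0.0823, 0.0842]
ee_rot: [0.065, 3.141, -0.003]
force: [0.3, -5.5, -2.1]
width: 0.193
```

```bash
python3 - <<'E'
from h import *
s=arm.observe(); print(s['position'],s['force'],s['width'])
ims=[]
for n,(x,y) in(('scene',(230,140)),('side',(255,175))):
    im=arm.get_image(n); cv2.imwrite(f'pics/{n}3.png',im); 
    ims.append(cv2.resize(im[y:y+80,x:x+80],None,fx=5,fy=5,interpolation=cv2.INTER_CUBIC))
cv2.imwrite('pics/c3.png',np.hstack(ims))
E
```

```text
[ 0.55034645 -0.08228322  0.08419867] [ 0.29535288 -5.51483192 -2.13894155] 0.19291968444374777
```

View pics/c3.png

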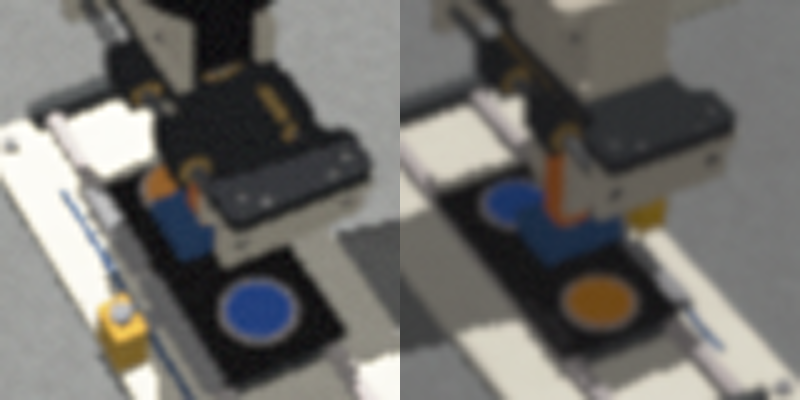

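The crops show the slide moving with the pin: the handle sits just above the eyelet at zoom (562,190) in the side half, and the stop is at (122,320) in the scene half. I'll creep forward watching the drag.

>>> jog_arm --moves '[{"xyz":[0,0.08,0],"twist":[0,0,0],"grip":1},{"xyz":[0,0.16,0],"twist":[0,0,0],"grip":1},{"xyz":[0,0.2,0],"twist":[0,0,0],"grip":1}]'

```text
clock: 10.55
position: [0.5508, -0.0695, 0.0842]
ee_rot: [0.064, 3.141, -0.001]
force: [-0.6, -4.9, -0.4]
width: 0.194
```

>>> jog_arm --moves '[{"xyz":[0,0.02,0],"twist":[0,0,0],"grip":1}]'

```text
clock: 10.68
position: [0.5509, -0.0682, 0.0842]
ee_rot: [0.064, 3.141, -0.001]
force: [0.0, -4.5, -1.1]
width: 0.197
```

>>> jog_arm --moves '[{"xyz":[0,0.02,0],"twist":[0,0,0],"grip":1}]'

```text
clock: 10.8
position: [0.5509, -0.0669, 0.0842]
ee_rot: [0.064, 3.141, -0.0]
force: [0.1, -4.9, -1.4]
width: 0.196
```

>>> jog_arm --moves '[{"xyz":[0,0.02,0],"twist":[0,0,0],"grip":1}]'

```text
clock: 10.92
position: [0.551, -0.0656, 0.0842]
ee_rot: [0.064, 3.141, -0.0]
force: [0.9, -4.4, -0.2]
width: 0.2
```

>>> jog_arm --moves '[{"xyz":[0,0.02,0],"twist":[0,0,0],"grip":1}]'

```text
clock: 11.05
position: [0.551, -0.0643, 0.0842]
ee_rot: [0.063, 3.141, 0.0]
force: [0.3, -5.4, -0.6]
width: 0.197
```

Drag is a steady 5 N or so. I'll continue in 1.2 mm steps.

>>> jog_arm --moves '[{"xyz":[0,0.02,0],"twist":[0,0,0],"grip":1}]'

```text
clock: 11.18
position: [0.5511, -0.0631, 0.0842]
ee_rot: [0.063, 3.141, 0.0]
force: [0.0, -4.7, 0.1]
width: 0.192
```

>>> jog_arm --moves '[{"xyz":[0,0.02,0],"twist":[0,0,0],"grip":1}]'

```text
clock: 11.3
position: [0.5511, -0.0618, 0.0841]
ee_rot: [-0.063, -3.141, -0.0]
force: [-0.9, -4.9, 0.5]
width: 0.194
```

>>> jog_arm --moves '[{"xyz":[0,0.02,0],"twist":[0,0,0],"grip":1}]'

```text
clock: 11.42
position: [0.5512, -0.0606, 0.0841]
ee_rot: [0.063, 3.141, 0.0]
force: [1.1, -4.8, 0.8]
width: 0.195
```

>>> jog_arm --moves '[{"xyz":[0,0.02,0],"twist":[0,0,0],"grip":1}]'

```text
clock: 11.55
position: [0.5512, -0.0591, 0.0841]
ee_rot: [0.063, 3.141, 0.001]
force: [0.7, -3.0, 0.3]
width: 0.194
```

>>> jog_arm --moves '[{"xyz":[0,0.02,0],"twist":[0,0,0],"grip":1}]'

```text
clock: 11.68
position: [0.5513, -0.0576, 0.0841]
ee_rot: [0.062, 3.141, 0.001]
force: [0.9, -1.9, -1.2]
width: 0.197
```

>>> jog_arm --moves '[{"xyz":[0,0,0],"twist":[0,0,0],"grip":1}]'

```text
clock: 11.8
position: [0.5511, -0.0571, 0.084]
ee_rot: [-0.062, -3.141, -0.002]
force: [0.0, 1.3, -0.8]
width: 0.194
```

>>> jog_arm --moves '[{"xyz":[0,0.015,0],"twist":[0,0,0],"grip":1}]'

```text
clock: 11.92
position: [0.5511, -0.0567, 0.084]
ee_rot: [-0.062, -3.141, -0.001]
force: [0.6, 0.3, -0.2]
width: 0.195
```

>>> jog_arm --moves '[{"xyz":[0,0.01,0],"twist":[0,0,0],"grip":1},{"xyz":[0,0.01,0],"twist":[0,0,0],"grip":1}]'

```text
clock: 12.18
position: [0.5513, -0.0565, 0.0841]
ee_rot: [-0.063, -3.141, -0.0]
force: [-0.1, 0.0, -0.5]
width: 0.194
```

>>> jog_arm --moves '[{"xyz":[0,0.01,0],"twist":[0,0,0],"grip":1},{"xyz":[0,0.01,0],"twist":[0,0,0],"grip":1}]'

```text
clock: 12.42
position: [0.5513, -0.0561, 0.0841]
ee_rot: [0.063, 3.141, 0.0]
force: [0.1, -0.3, -0.1]
width: 0.195
```

```bash
python3 - <<'E'
from h import *
s=arm.observe(); print(s['position'],s['force'],s['ft_torque'])
p=params('wrist',s)
im=arm.get_image('wrist'); cv2.imwrite('pics/w4.png',im)
ims=[]
im=arm.get_image('scene'); cv2.imwrite('pics/scene4.png',im)
ims=[cv2.resize(im[150:250,225:325],None,fx=4,fy=4,interpolation=cv2.INTER_CUBIC)]
im=arm.get_image('side'); cv2.imwrite('pics/side4.png',im)
ims.append(cv2.resize(im[170:270,240:340],None,fx=4,fy=4,interpolation=cv2.INTER_CUBIC))
cv2.imwrite('pics/c4.png',np.hstack(ims))
E
```

```text
[ 0.55133004 -0.05613957  0.08413568] [ 0.09183619 -0.28328311 -0.06561941] [ 0.05759583 -0.04564704 -0.05346391]
```

View pics/c4.png

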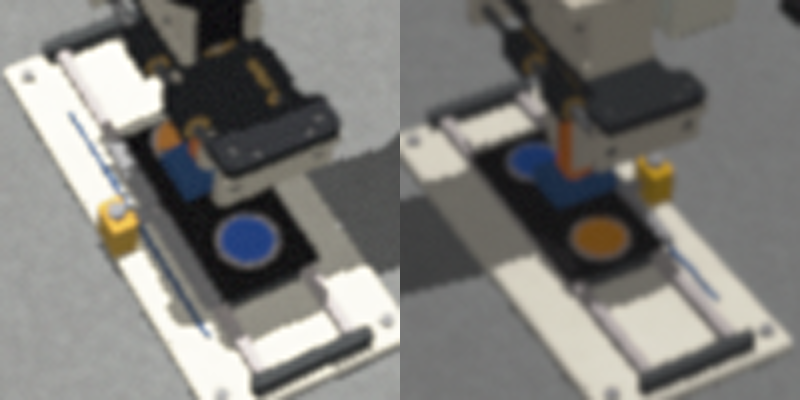

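```bash
python3 - <<'E'
from h import *
# disc centroids by colour: scene blue disc, side amber disc, before/after
def cen(f,box,amber):
    im=cv2.imread(f); x,y,w,h=box; c=cv2.cvtColor(im[y:y+h,x:x+w],cv2.COLOR_BGR2HSV)
    m=cv2.inRange(c,(8,120,90),(22,255,255)) if amber else cv2.inRange(c,(105,120,150),(125,255,255))
    n,l,s,ce=cv2.connectedComponentsWithStats(m); i=1+s[1:,4].argmax(); return ce[i]+[x,y],s[i,4]
for n,amber,b0,b1 in(('scene',0,(255,175,50,45),(265,190,50,45)),('side',1,(285,228,35,30),(275,215,35,30))):
    k=params(n); q=[]
    for i,b in((0,b0),(4,b1)):
        u,a=cen(f'pics/{n}{i}.png',b,amber); q.append(onz(k,u,.032)); print(n,i,u,a,q[-1].round(4))
    print('travel',q[1]-q[0],np.linalg.norm(q[1]-q[0]))
E
```

```text
scene 0 [277.3 195.5] 100 [ 0.5477 -0.0563  0.032 ]Traceback (most recent call last):
  File "<stdin>", line 10, in <module>
  File "<stdin>", line 6, in cen
ValueError: attempt to get argmax of an empty sequence
```

```bash
python3 - <<'E'
from h import *
def cen(f,box,amber):
    im=cv2.imread(f); x,y,w,h=box; c=cv2.cvtColor(im[y:y+h,x:x+w],cv2.COLOR_BGR2HSV)
    m=cv2.inRange(c,(8,120,60),(25,255,255)) if amber else cv2.inRange(c,(100,150,105),(125,255,255))
    n,l,s,ce=cv2.connectedComponentsWithStats(m); i=1+s[1:,4].argmax(); return ce[i]+[x,y],s[i,4]
for n,amber,b0,b1 in(('scene',0,(255,182,50,40),(270,195,45,40)),('side',1,(285,228,35,30),(275,218,35,25))):
    k=params(n); q=[]
    for i,b in((0,b0),(4,b1)):
        u,a=cen(f'pics/{n}{i}.png',b,amber); q.append(onz(k,u,.032)); print(n,i,u,a,q[-1].round(4))
    print('travel',q[1]-q[0],np.linalg.norm(q[1]-q[0]))
E
```

```text
scene 0 [277.23809524 195.71428571] 84 [ 0.5481 -0.0557  0.032 ]
scene 4 [286.33333333 209.5       ] 90 [ 0.5496 -0.0075  0.032 ]
travel [ 1.42723495e-03  4.82335678e-02 -1.11022302e-16] 0.04825467914737305
side 0 [298.83962264 239.87735849] 106 [ 0.5458 -0.1403  0.032 ]
side 4 [289.58139535 228.65116279] 86 [ 0.5481 -0.0918  0.032 ]
travel [0.00222826 0.04849819 0.        ] 0.04854934761505981
```

Slide travel measured in both cameras is 48.4 mm, the pin's is 48.9 mm, and drag has fallen to zero. I'll probe lightly forward to confirm that the detent holds, then come back.

>>> jog_arm --moves '[{"xyz":[0,0.01,0],"twist":[0,0,0],"grip":1},{"xyz":[0,0.01,0],"twist":[0,0,0],"grip":1}]'

```text
clock: 12.82
position: [0.5514, -0.0555, 0.0841]
ee_rot: [0.063, 3.141, 0.0]
force: [1.0, 0.6, -0.8]
width: 0.194
```

>>> jog_arm --moves '[{"xyz":[0,0.01,0],"twist":[0,0,0],"grip":1},{"xyz":[0,0.01,0],"twist":[0,0,0],"grip":1}]'

```text
clock: 13.08
position: [0.5514, -0.055, 0.0841]
ee_rot: [0.063, 3.141, -0.0]
force: [-0.4, -0.3, -0.6]
width: 0.196
```

>>> jog_arm --moves '[{"xyz":[0,0.01,0],"twist":[0,0,0],"grip":1},{"xyz":[0,0.01,0],"twist":[0,0,0],"grip":1}]'

```text
clock: 13.32
position: [0.5514, -0.0547, 0.0841]
ee_rot: [0.064, 3.141, -0.0]
force: [-0.7, -2.3, -1.6]
width: 0.194
```

>>> jog_arm --moves '[{"xyz":[0,0.005,0],"twist":[0,0,0],"grip":1},{"xyz":[0,0.005,0],"twist":[0,0,0],"grip":1}]'

```text
clock: 13.58
position: [0.5514, -0.0545, 0.0841]
ee_rot: [0.064, 3.141, -0.001]
force: [0.3, -2.7, -0.4]
width: 0.196
```

>>> jog_arm --moves '[{"xyz":[0,0.01,0],"twist":[0,0,0],"grip":1},{"xyz":[0,0.01,0],"twist":[0,0,0],"grip":1}]'

```text
clock: 13.82
position: [0.5514, -0.0541, 0.0841]
ee_rot: [0.064, 3.141, -0.001]
force: [0.2, -5.5, -0.6]
width: 0.191
```

>>> jog_arm --moves '[{"xyz":[0,0.006,0],"twist":[0,0,0],"grip":1},{"xyz":[0,0.006,0],"twist":[0,0,0],"grip":1}]'

```text
clock: 14.08
position: [0.5515, -0.0538, 0.0842]
ee_rot: [0.064, 3.141, -0.001]
force: [-0.2, -5.5, -0.5]
width: 0.199
```

```bash
python3 - <<'E'
from h import *
def acc(n,k=6): return np.mean([arm.get_image(n).astype(np.float32) for _ in range(k)],0)
bx={'scene':(272,196,32,40),'side':(278,215,30,35)}
s=arm.observe();print(s['position'],s['force'])
for n in bx:
    a=acc(n); np.save(f'pics/{n}5.npy',a); x,y,w,h=bx[n]
    g=lambda i:cv2.cvtColor(i.astype(np.float32),cv2.COLOR_BGR2GRAY)[y:y+h,x:x+w]
    b=cv2.imread(f'pics/{n}4.png')
    sh,r=cv2.phaseCorrelate(g(b),g(a),cv2.createHanningWindow((w,h),cv2.CV_32F))
    sh2=cv2.findTransformECC(g(b),g(a),np.eye(2,3,dtype=np.float32),cv2.MOTION_TRANSLATION)[1][:,2]
    k=params(n);u=np.array([x+w/2,y+h/2])
    print(n,sh,r,sh2,(onz(k,u+sh2,.032)-onz(k,u,.032)).round(5))
s=arm.observe();print(s['position'],s['force'],s['clock'])
E
```

```text
[ 0.55148139 -0.05378533  0.0841588 ] [-0.2250269  -5.50881949 -0.52487079]
scene (0.21012933208042384, 0.4415880713749232) 1.006018466874957 [0.32995385 0.5408467 ] [0.00011 0.00179 0.     ]
side (-0.26786501278355956, -0.3522746037020035) 1.080554418431388 [-0.2803054  -0.34156004] [7.00e-05 1.49e-03 0.00e+00]
[ 0.55146989 -0.05379045  0.08413648] [ 0.28805685 -4.54402268 -0.07801736] 14.675
```

>>> jog_arm --moves '[{"xyz":[0,-0.02,0],"twist":[0,0,0],"grip":1},{"xyz":[0,-0.02,0],"twist":[0,0,0],"grip":1}]'

```text
clock: 14.92
position: [0.5515, -0.0541, 0.0841]
ee_rot: [0.063, 3.141, 0.001]
force: [-0.3, -2.1, -1.4]
width: 0.193
```

>>> jog_arm --moves '[{"xyz":[0,-0.02,0],"twist":[0,0,0],"grip":1},{"xyz":[0,-0.02,0],"twist":[0,0,0],"grip":1}]'

```text
clock: 15.18
position: [0.5513, -0.0549, 0.0841]
ee_rot: [-0.062, -3.141, -0.001]
force: [0.1, -0.5, -1.2]
width: 0.197
```

>>> jog_arm --moves '[{"xyz":[0,-0.01,0],"twist":[0,0,0],"grip":1},{"xyz":[0,-0.01,0],"twist":[0,0,0],"grip":1}]'

```text
clock: 15.42
position: [0.5513, -0.056, 0.0841]
ee_rot: [-0.063, -3.141, -0.0]
force: [-0.6, 0.3, -0.2]
width: 0.191
```

>>> jog_arm --moves '[{"xyz":[0,-0.01,0],"twist":[0,0,0],"grip":1},{"xyz":[0,-0.01,0],"twist":[0,0,0],"grip":1}]'

```text
clock: 15.68
position: [0.5513, -0.0568, 0.0841]
ee_rot: [0.063, 3.141, 0.0]
force: [-1.1, -0.2, -0.8]
width: 0.199
```

```bash
cat > sl.py <<'E'
from h import *
import sys
bx={'scene':(272,196,32,40),'side':(278,215,30,35)}
g=lambda i,n:cv2.cvtColor(i.astype(np.float32),cv2.COLOR_BGR2GRAY)[bx[n][1]:bx[n][1]+bx[n][3],bx[n][0]:bx[n][0]+bx[n][2]]
for n,(x,y,w,h) in bx.items():
    a=np.mean([arm.get_image(n).astype(np.float32) for _ in range(3)],0)
    sh=cv2.findTransformECC(g(np.load(f'pics/{n}5.npy'),n),g(a,n),np.eye(2,3,dtype=np.float32),cv2.MOTION_TRANSLATION)[1][:,2]
    k=params(n);u=np.array([x+w/2,y+h/2]);print(n,'slide dy since pic5',(onz(k,u+sh,.032)-onz(k,u,.032))[1].round(5))
s=arm.observe();print(s['position'],s['force'],s['clock'])
E
python3 sl.py
```

```text
scene slide dy since pic5 -0.00177
side slide dy since pic5 -0.00077
[ 0.55130214 -0.05672174  0.08411356] [ 0.22262106 -0.69027594 -0.03868204] 15.975
```

>>> jog_arm --moves '[{"xyz":[0,-0.01,0],"twist":[0,0,0],"grip":1},{"xyz":[0,-0.01,0],"twist":[0,0,0],"grip":1}]'

```text
clock: 16.23
position: [0.5513, -0.0574, 0.0841]
ee_rot: [0.063, 3.141, 0.0]
force: [0.5, 0.0, 0.2]
width: 0.192
```

>>> jog_arm --moves '[{"xyz":[0,-0.01,0],"twist":[0,0,0],"grip":1},{"xyz":[0,-0.01,0],"twist":[0,0,0],"grip":1}]'

```text
clock: 16.48
position: [0.5513, -0.0577, 0.0842]
ee_rot: [0.063, 3.141, 0.0]
force: [-0.3, 1.6, -0.6]
width: 0.193
```

>>> jog_arm --moves '[{"xyz":[0,-0.01,0],"twist":[0,0,0],"grip":1},{"xyz":[0,-0.01,0],"twist":[0,0,0],"grip":1}]'

```text
clock: 16.73
position: [0.5513, -0.0581, 0.0841]
ee_rot: [0.063, 3.141, 0.001]
force: [-0.3, 2.2, -0.2]
width: 0.192
```

>>> jog_arm --moves '[{"xyz":[0,-0.007,0],"twist":[0,0,0],"grip":1},{"xyz":[0,-0.007,0],"twist":[0,0,0],"grip":1}]'

```text
clock: 16.98
position: [0.5513, -0.0584, 0.0841]
ee_rot: [0.062, 3.141, 0.001]
force: [0.3, 5.1, -1.5]
width: 0.197
```

The response is symmetric: +5.1 N at y = -0.0584 and -5.5 N at -0.0541. That makes home -0.0562, so I'll return to the middle.

>>> jog_arm --moves '[{"xyz":[0,0.02,0],"twist":[0,0,0],"grip":1},{"xyz":[0,0.042,0],"twist":[0,0,0],"grip":1},{"xyz":[0,0.042,0],"twist":[0,0,0],"grip":1},{"xyz":[0,0.042,0],"twist":[0,0,0],"grip":1},{"xyz":[0,0.042,0],"twist":[0,0,0],"grip":1}]'

```text
clock: 17.6
position: [0.5513, -0.0566, 0.0841]
ee_rot: [-0.063, -3.141, 0.0]
force: [-0.1, 0.4, 0.1]
width: 0.197
```

>>> jog_arm --moves '[{"xyz":[0,0,0],"twist":[0,0,0],"grip":1},{"xyz":[0,0,0],"twist":[0,0,0],"grip":1},{"xyz":[0,0,0],"twist":[0,0,0],"grip":1}]'

```text
clock: 17.98
position: [0.5513, -0.0564, 0.0841]
ee_rot: [-0.063, -3.141, -0.0]
force: [-0.8, 0.5, -0.7]
width: 0.194
```

```bash
python3 sl.py; python3 - <<'E'
from h import *
im=np.hstack([cv2.resize(arm.get_image('scene')[140:260,220:340],(400,400),interpolation=2),cv2.resize(arm.get_image('side')[160:280,230:350],(400,400),interpolation=2)])
cv2.imwrite('pics/c6.png',im)
E
```

```text
scene slide dy since pic5 -0.00202
side slide dy since pic5 -0.0009
[ 0.55133194 -0.05645796  0.08412528] [-0.37261259 -0.1888184  -0.9878957 ] 18.275
```

View pics/c6.png

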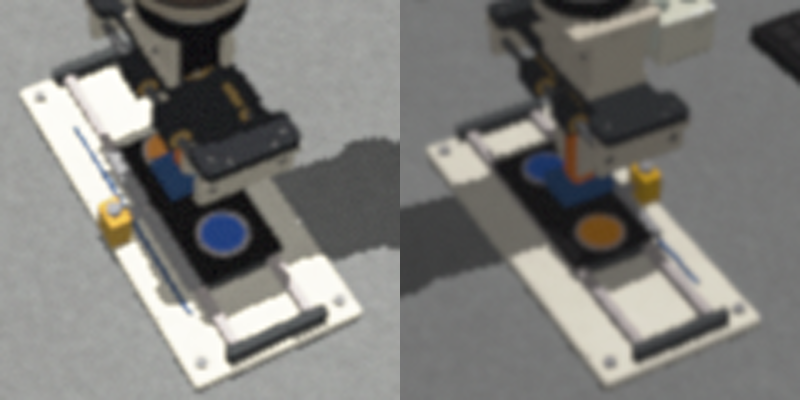

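The pin is in the eyelet, with its handle at (575,160) in the side half just above the plate. The slide is level with the stop, and the pin force is close to zero. I'm handing in.

```bash
python3 -c "
from cell import arm
print(arm.sign_off())"
```

```text
the job is handed in; nothing more can be done
None
```

The job is done and handed in at about 18.4 s. I took the smallest orange pin from its rest and put it down through the eyelet without any contact force, to about 1 mm above the plate. I then drew the slide about 48.5 mm with the pin alone, until the drag fell from about 5 N to nothing.

**Detent:** I probed lightly with the pin both ways to confirm the click. It resisted about 5 N on each side, symmetrically about y = -0.0562, and the slide sprang back when I let go. The slide moved about 1.5 mm past and short of the notch during this, well short of the 10 N needed to push it out.

**At hand-in:** the pin was gripped (opening 0.194, which matches the 18 mm handle), in the middle of its play, with a pin force of about 0 N.

**Where the checks differ:**
- My picture estimate of the travel needed was 49.8 mm, with an error of a few millimetres. That is about 1.4 mm more than I measured, so I went by the force readings.
- The two cameras disagreed by about 1 mm on how far the slide sprang back.
- The notch and the stop's ball were hidden in the final views, so I did not see them line up.

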